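Clear the toy out of the charging cradle and dock the baby-monitor handset

TASK

A flat wooden bear has been posted into the charging cradle of the baby monitor: take it out and put it in the wooden toy tray. Then pick up the monitor handset that lies on the dresser and slide it into the freed cradle, foot first and screen to the front, firmly past the sprung catch until it is fully home, but without forcing it. Leave everything else on the dresser standing where it is, and the fish in the tray.

Things in the scene. Friction and masses are not known exactly. Their poses are not given: they have to be found in the camera images.
- handset: Monitor handset: white slab 118 long x 64 wide x 22 thick, 160 g, black screen on the upper half of its face, round grey keys near the foot. Starts loose on its back, screen up. Origin: centre of its back (underside as it lies). x runs along it from the foot (charging end, x = -59) to the top end (+59), y across the width, z out of the screen. Flat sides: grip across the width near the top end
- handset_foot (a point): centre of the handset's foot, the 64 x 22 mm end face that goes into the pocket and carries the charging contacts
- handset_screen (a point): centre of the handset's screen, on its face, 20 mm from the middle towards the top end
- cradle: White and grey charging cradle, fixed on the dresser; base 120 x 88 x 16 mm from x = -45 to +75. Origin: on the dresser under the pocket. x points to its rear, z up, the front looks along -x. The docked handset leans back 40 degrees, top to the rear, screen to the front and up
- pocket: The pocket. Origin: middle of its bottom, 32 mm above the dresser. z points out along the sliding direction, 40 degrees from vertical, up and to the rear; x towards the rear wall, y across. Clear inside 67 (y) x 25 mm (x), walls to z = 40, 5 thick; front and sides flare out 4 mm up to z = 45. Its floor, a stiff depth stop, is set anywhere from z = 3 to 18: feel for it
- backrest (a point): top of the cradle's flat back rest: the pocket's rear wall (inner face at pocket x = +12.5 mm) goes on upwards, 34 mm wide, in the middle, to pocket z = 78 mm. This point is on its inner face, at the top edge
- catch_ramp (a point): middle of the ramp of the black sprung catch, 22 mm wide, in the middle of the front lip. It stands 5 mm into the pocket: a ramp from pocket z = 37 down to 23 mm, then flat to 4 mm. The handset pushes it back 2 mm against a 2 N spring; passing it takes about 3 to 8 N along the pocket, more than the handset's weight; beyond it the handset stays where it is left, home or not
- contacts (a joint): the two brass charging contacts on the pocket's floor, sprung pins that the handset's foot presses in (0.8 to 1.6 N): 0 = standing 5 mm proud of the floor, 0.005 = flush with it, the foot fully home on the floor (m)
- bear: Flat wooden bear, 18 thick, 107 mm tall, 50 g, loose; starts foot down in the pocket, its back on the rear wall, its arms caught on the rim. Origin: centre of its foot end. z runs foot to head, y across, x through its thickness to its back (back at x = +9, face at -9). Body: block 46 mm wide, z = 0 to 70; arms: 92 mm wide, z = 22 to 36; head: disc of diameter 40 at z = 83, ears up to z = 107
- bear_mid (a point): middle of the bear, on its centre plane, 50 mm above its foot
- tray: Dark wooden toy tray, fixed on the dresser, open at the top: 210 (x) x 170 (y) mm outside, rim 30 mm high, walls and floor 6 mm thick. Origin: centre of its underside. The fish lies in its +x half; the -x half is free for the bear
- fish: Blue flat wooden fish, 18 mm thick, about 74 mm long (y) and 34 mm wide (x), lying loose in the toy tray, where it stays. Origin: centre of its underside
- bottle: Glass baby bottle, diameter 62 mm, 152 mm tall. Stands upright, loose; leave it alone. Origin: centre of its underside.
- pyramid: Wooden stacking pyramid of coloured rings, diameter 90 mm, 142 mm tall. Stands upright, loose; leave it alone. Origin: centre of its underside.
- hedgehog: Ceramic hedgehog, about 85 x 80 mm, 65 mm tall. Stands upright, loose; leave it alone. Origin: centre of its underside.
- camera: White monitor camera: a ball head on a short stand, foot diameter 80 mm, 117 mm tall. Stands upright, loose; leave it alone. Origin: centre of its underside.
- night_light: Plastic night light with a yellow dome and a small toggle switch, diameter 108 mm, 128 mm tall. Stands upright, loose; leave it alone. Origin: centre of its underside.
- jar: Small cream jar with a blue lid, diameter 54 mm, 46 mm tall. Stands upright, loose; leave it alone. Origin: centre of its underside.

How it is judged:
By the outcome, as a careful person would: the job done as asked, in the order asked, and still so for the second after the job is handed in, with the robot touching nothing.
It also fails if it takes over 69 s, if anything falls off the work surface, if the arm or the gripper's body presses on something with over 40 N, if the wrist force passes 120 N, or if a joint passes its speed limit or range.

ROBOT

A 6-joint arm with a two-finger parallel gripper is mounted at the origin on the work surface. World frame = base frame: x ahead of the robot, y to its left, z up, the work surface at z = 0. Lengths are in m, angles in rad, forces in N, time in s.
With the tool pointing down it reaches from about 0.35 to 0.775 m from the base axis. Payload 7.3 kg.
Tool frame: the origin (TCP) lies on the centre line of the jaws, within the pads' length; the fingertips stand 17 mm ahead of it and the grasp point (between the pads) lies 2 mm behind it (robot.tip_extent is the distance from the TCP to the fingertips, in m); z points along the fingers, y is the line along which they close (so a half turn about z gives the same grasp; the last joint's range is limited). The gripper opens to 92 mm and grips with 3 to 60 N. Pads are 19 mm wide; open, the fingers measure 130 mm over their backs; the gripper's body (75 mm by 190 mm) begins 47 mm behind the grasp point.
Start: joints at [1.065, 0.342, 1.524, -0, 1.275, -0.146], TCP at [0.185, 0.491, 0.244] pointing down, gripper open.
Joint ranges: [-2.53, 2.53], [-0.77, 2.02], [0.04, 2.7], [-1, 4.14], [0.28, 2.66], [-3.11, 3.11]. Speed limits (rad/s): [2.57, 2.57, 3.14, 3.14, 3.14, 3.14].

INTERFACE

Orientations are given as [roll, pitch, yaw] about the fixed x, y, z axes, in that order (R = Rz(yaw) Ry(pitch) Rx(roll)).
In Python, from cell import robot gives the robot as it stands.
- The arm moves only by the tool step_arm, never from a script. Its argument "motion" is a list of rows, each a list of 2 entries, a list of its own where there are three numbers: the shift along the tool's x, y, z in units of 60 mm (1.0 is 60 mm), then the turn about the tool's z in rad. In form: [[[x, y, z], spin], ...]. A call has 1 to 10 rows; each row is the pose to reach, as a shift and turn from the pose commanded when the call began, along the tool's axes at that moment; what a row does not reach only later rows make up. A row lasts 1/8 s, in which the tool goes at most 62.5 mm and 10.7 degrees, less where a joint would pass 70% of its speed; a pose out of reach is approached as far as the arm can. A call with a gripper value outside its range is refused whole. "hand" is the closure in counts, from 0 (fully open) to 255 (shut), set as the call begins (left out, the last holds). The fingers move at their own pace and stop on an object; "squeeze" is the grip in N (left out, the last holds). Time passes only in rows, so rows that repeat a pose let the fingers close. It gives the time, the measured TCP pose, the force, the opening and the grip force at its end, in the units of the state.
- robot.observe(): the state, without advancing time (a new reading comes with each control period).
- robot.read_camera(name): name is "scene" or "top" or "wrist"; returns a dict with "pixels" (400x640x3 uint8, red, green, blue), "intrinsics" (3x3 intrinsics, pixels), "xyz" and "rotation" of the camera in the world; the wrist camera has in their place "T_tool_cam" (4x4, takes a point from camera to tool coordinates, whose origin is the TCP and whose axes are the flange's). Camera axes: x right, y up, looking along -z (the intrinsics and any distortion apply to the point x, -y, -z); pixel columns grow to the right and rows downward; lengths in m; the calibration is good to about 2 mm. A picture is of the moment at which its call begins: read the wrist's pose just before it. There is no depth.
- robot.hand_in(): hands the job in; it is judged then, once.
The state is a dict: "time": time; "qpos": joint angles; "qvel": joint speeds; "joint_efforts": joint torques, N m; "tool_pos": TCP position; "tool_rot": TCP orientation; "contact_force": force on the tool from outside, world axes, zero at the start; "torque": the same for the moment, N m; "opening": finger opening in m; "grip_force": force on a finger pad.
Only numpy, scipy, OpenCV 4.12 (cv2) and the standard library are available. Lean on these libraries where they do the work, as an engineer would, in place of code of your own. Each camera call takes 0.05 s, during which the arm holds its last target. There are 200 camera calls.

## Working session

There is one attempt and no reset: what is moved stays moved. The work goes in short steps, Python scripts to look and compute and a tool call to move; the robot and the scene stay as the last step left them, time stands still between calls to the robot, and variables do not carry over. Pictures are saved under pics/ and viewed, at most 10 in all, crops included, and the job is handed in when it is done.

Besides the shell and the picture viewer there is one more tool, called after "Call:" by a JSON object that holds its "name" and its "arguments", one argument or row to a line. step_arm: Moves the arm, as the interface text tells. Its arguments: {"type":"object","properties":{"motion":{"type":"array"},"hand":{"type":"number"},"squeeze":{"type":"number"}},"required":["motion"]}

```bash
ls; mkdir -p pics
cat > h.py <<'E'
import numpy as np, cv2
from cell import robot
from scipy.spatial.transform import Rotation as R
def Rt(rpy): return R.from_euler('xyz',rpy).as_matrix()
def snap(n):
    s=robot.observe(); c=robot.read_camera(n); K=np.array(c['intrinsics'])
    if n=='wrist':
        T=np.eye(4);T[:3,:3]=Rt(s['tool_rot']);T[:3,3]=s['tool_pos'];T=T@np.array(c['T_tool_cam'])
        p,Q=T[:3,3],T[:3,:3]
    else:
        p=np.array(c['xyz']);Q=np.array(c['rotation'])
        if Q.shape!=(3,3): Q=Rt(Q)
    return c,c['pixels'],K,p,Q
def ray(K,p,Q,u,v):
    d=np.linalg.inv(K)@[u,v,1]; d=Q@np.array([d[0],-d[1],-d[2]]); return d/np.linalg.norm(d)
def onz(K,p,Q,u,v,z): d=ray(K,p,Q,u,v); return p+d*(z-p[2])/d[2]
def proj(K,p,Q,X):
    c=Q.T@(np.array(X)-p); q=K@[c[0],-c[1],-c[2]]; return q[:2]/q[2]
def tri(a,b):
    # a,b=(p,d)
    A=sum(np.eye(3)-np.outer(d,d) for p,d in(a,b)); y=sum((np.eye(3)-np.outer(d,d))@p for p,d in (a,b)); return np.linalg.solve(A,y)
E
python3 - <<'E'
from h import *
print(robot.observe())
for n in('top','scene'):
    c,im,K,p,Q=snap(n); print({k:v for k,v in c.items() if k!='pixels'}); cv2.imwrite(f'pics/{n}0.png',im[:,:,::-1])
    np.savez(n+'.npz',im=im,K=K,p=p,Q=Q)
E
```

```text
pics
{'time': 0.0, 'qpos': array([ 1.06497271e+00,  3.42721476e-01,  1.52500673e+00, -2.74141364e-05,
        1.27538624e+00, -1.46000363e-01]), 'qvel': array([-0.00082379, -0.00043501, -0.00203379,  0.00228121, -0.00036791,
       -0.00067538]), 'joint_efforts': array([ 1.29375527e-03, -4.31230152e+01, -2.44225484e+01,  7.17398152e-02,
        5.60314755e-02, -1.47117175e-04]), 'tool_pos': array([0.18466058, 0.49105244, 0.24304918]), 'tool_rot': array([-3.14008324e+00, -1.95458451e-04,  2.78177725e+00]), 'contact_force': array([ 0.22231964, -0.28894788, -0.71803575]), 'torque': array([-0.01084625,  0.04783486, -0.023463  ]), 'grip_force': 0.0, 'opening': 0.09201195264579895}
{'intrinsics': array([[367.73814178,   0.        , 319.3622228 ],
       [  0.        , 367.73814178, 205.48971395],
       [  0.        ,   0.        ,   1.        ]]), 'xyz': array([ 0.37657225, -0.0150891 ,  1.30640592]), 'rotation': array([ 0.16039404,  0.00275011, -1.59463182])}
{'intrinsics': array([[494.47741449,   0.        , 317.13458414],
       [  0.        , 494.47741449, 201.65737153],
       [  0.        ,   0.        ,   1.        ]]), 'xyz': array([1.52886228, 0.42231851, 1.18260391]), 'rotation': array([ 0.75890896, -0.02096579,  2.00525701])}
```

View pics/top0.png

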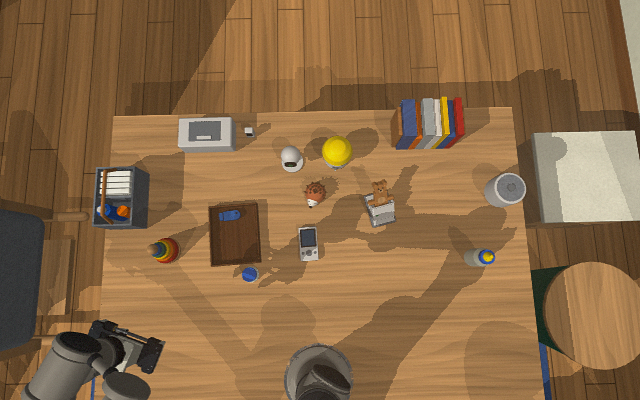

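View pics/scene0.png

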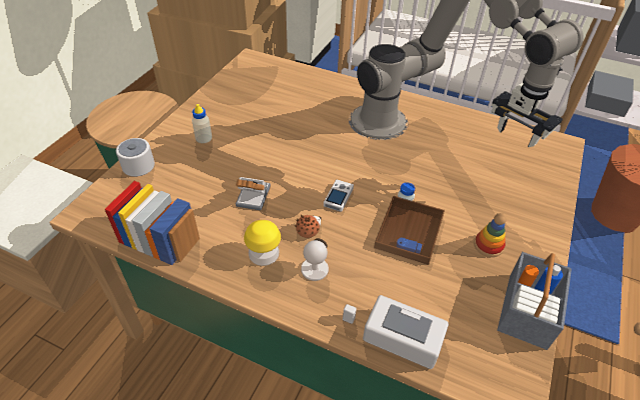

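The top view shows the cradle at (380,208) with its front towards the robot and the bear leaning to the rear. The handset is at (308,243), foot towards the robot. The tray is at (235,235) with the fish on the far (+x) side. The scene view agrees.

Run:
```python
from h import *
f=np.load('top.npz');a=[f[k] for k in('K','p','Q')]; im=f['im']
for n,u,v,z in[('cradle',380,212,.03),('handset',308,243,.02),('tray TL',209,206,.03),('TR',258,202,.03),('BR',261,262,.03),('BL',212,267,.03),('fish',230,215,.02),('jar',250,274,.03),('night',337,155,.06),('hog',314,192,.04),('cam',292,160,.06),('pyr',165,250,.07),('bottle',482,257,.07)]: print(n,onz(*a,u,v,z).round(3))
c=robot.read_camera('wrist');print(c['T_tool_cam'],c['intrinsics'][0])
s=robot.observe(); Rm=Rt(s['tool_rot']); print(Rm.round(3)); T=np.array([.47,-.03,.36]); print(Rm.T@(T-s['tool_pos'])/.06)
```

```text
cradle [ 0.555 -0.228  0.03 ]
handset [0.453 0.026 0.02 ]
tray TL [0.591 0.372 0.03 ]
TR [0.601 0.199 0.03 ]
BR [0.392 0.188 0.03 ]
BL [0.379 0.356 0.03 ]
fish [0.558 0.3   0.02 ]
jar [0.352 0.226 0.03 ]
night [ 0.756 -0.083  0.06 ]
hog [0.63  0.001 0.04 ]
cam [0.742 0.076 0.06 ]
pyr [0.438 0.503 0.07 ]
bottle [ 0.39  -0.553  0.07 ]
[[-8.93949999e-04  9.55792806e-01  2.94039645e-01  7.98465836e-02]
 [ 9.99999510e-01  7.29094748e-04  6.70270314e-04 -4.55276084e-04]
 [ 4.26256783e-04  2.94040100e-01 -9.55792989e-01 -1.41427113e-01]
 [ 0.00000000e+00  0.00000000e+00  0.00000000e+00  1.00000000e+00]] [290.82796514   0.         318.18246251]
[[-0.936  0.352 -0.001]
 [ 0.352  0.936 -0.001]
 [ 0.    -0.001 -1.   ]]
[-7.50852546 -6.45776552 -1.94042978]
```

Call:
{"name": "step_arm", "arguments": {
  "motion": [
    [[-8.4,-7.4,-1.95],-0.3],
    [[-8.4,-7.4,-1.95],-0.3],
    [[-8.4,-7.4,-1.95],-0.3],
    [[-8.4,-7.4,-1.95],-0.3],
    [[-8.4,-7.4,-1.95],-0.3],
    [[-8.4,-7.4,-1.95],-0.3],
    [[-8.4,-7.4,-1.95],-0.3],
    [[-8.4,-7.4,-1.95],-0.3],
    [[-8.4,-7.4,-1.95],-0.3],
    [[-8.4,-7.4,-1.95],-0.3]
  ]
}}

```text
time: 1.4
tool_pos: [0.4726, -0.0507, 0.3506]
tool_rot: [3.141, 0.0, 3.081]
contact_force: [0.8, 0.3, 0.3]
opening: 0.0918
grip_force: 0.0
```

Call:
{"name": "step_arm", "arguments": {
  "motion": [
    [[0,0,0],0],
    [[0,0,0],0],
    [[0,0,0],0],
    [[0,0,0],0]
  ]
}}

```text
time: 1.9
tool_pos: [0.4717, -0.0476, 0.3505]
tool_rot: [3.141, 0.0, 3.084]
contact_force: [0.5, 0.2, 0.0]
opening: 0.0919
grip_force: 0.0
```

Run:
```python
from h import *
c,im,K,p,Q=snap('wrist'); np.savez('w1.npz',im=im,K=K,p=p,Q=Q); cv2.imwrite('pics/w1.png',im[:,:,::-1]); s=robot.observe(); print(s['tool_pos'],s['tool_rot'],s['qpos'],s['time'],p)
```

```text
[ 0.47180552 -0.0477025   0.3504764 ] [3.14152157e+00 3.30363600e-04 3.08351976e+00] [-2.62666799e-01  1.82325770e-01  1.44840015e+00  1.36972897e-04
  1.51055770e+00 -1.77539847e+00] 1.95 [ 0.39185572 -0.04329     0.49185995]
```

View pics/w1.png

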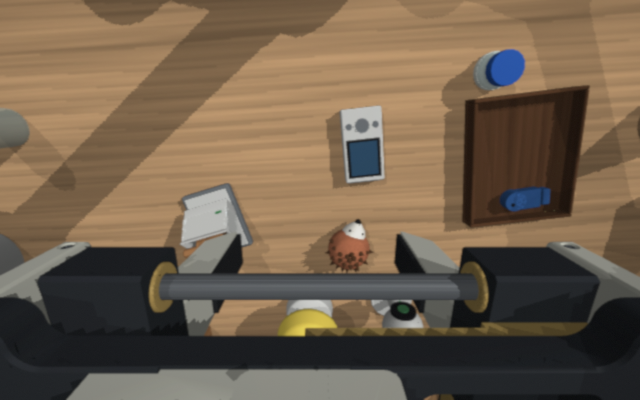

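The wrist view shows the handset at (363,145) with its keys, i.e. the foot, towards the robot. The cradle's front base corner is near (231,184) and the tray's corners are near (465,100), (588,88), (573,215) and (466,226). The hand hides the bear. I'll measure the handset and tray here, then look from above the cradle.

Run:
```python
from h import *
f=np.load('w1.npz');a=[f[k] for k in('K','p','Q')]; im=f['im']
hsv=cv2.cvtColor(im,cv2.COLOR_RGB2HSV)
m=((hsv[:,:,1]<60)&(hsv[:,:,2]>130)).astype(np.uint8); sub=np.zeros_like(m); sub[95:195,330:400]=m[95:195,330:400]
cs,_=cv2.findContours(sub,0,2); c=max(cs,key=cv2.contourArea)
b=cv2.boxPoints(cv2.minAreaRect(cv2.convexHull(c))); print(b)
W=np.array([onz(*a,u,v,.022) for u,v in b]); print(W.round(4)); print(W.mean(0),[np.linalg.norm(W[i]-W[i-1]).round(4) for i in range(4)])
for u,v in[(465,99),(588,88),(573,215),(466,226)]: print('tray',onz(*a,u,v,.03).round(3))
for u,v in[(183,195),(231,184),(251,243)]: print('cr',onz(*a,u,v,.016).round(3))
print('fish',onz(*a,526,198,.024).round(3))
s=robot.observe();Rm=Rt(s['tool_rot']);print(Rm.T@(np.array([.62,-.235,.27])-s['tool_pos'])/.06)
```

```text
[[339.7593  108.19206]
 [380.71555 104.68153]
 [387.09726 179.13454]
 [346.14102 182.64507]]
[[ 0.3925 -0.0102  0.022 ]
 [ 0.391   0.0528  0.022 ]
 [ 0.5092  0.0639  0.022 ]
 [ 0.5112 -0.004   0.022 ]]
[0.45097592 0.02564379 0.022     ] [np.float64(0.1189), np.float64(0.0631), np.float64(0.1187), np.float64(0.0679)]
tray [0.39  0.178 0.03 ]
tray [0.385 0.359 0.03 ]
tray [0.588 0.376 0.03 ]
tray [0.598 0.198 0.03 ]
cr [ 0.518 -0.282  0.016]
cr [ 0.504 -0.197  0.016]
cr [ 0.614 -0.178  0.016]
fish [0.555 0.297 0.024]
[-2.64648105 -2.97310406  1.34193629]
```

Call:
{"name": "step_arm", "arguments": {
  "motion": [
    [[-2.65,-2.97,1.34],0],
    [[-2.65,-2.97,1.34],-0.1],
    [[-2.65,-2.97,1.34],-0.1],
    [[-2.65,-2.97,1.34],-0.1],
    [[-2.65,-2.97,1.34],-0.1],
    [[-2.65,-2.97,1.34],-0.1],
    [[-2.65,-2.97,1.34],-0.1]
  ]
}}

```text
time: 2.82
tool_pos: [0.6202, -0.2348, 0.2719]
tool_rot: [-3.141, 0.002, -3.1]
contact_force: [0.3, -0.9, -0.1]
opening: 0.0918
grip_force: 0.0
```

Run:
```python
from h import *
c,im,K,p,Q=snap('wrist'); np.savez('w2.npz',im=im,K=K,p=p,Q=Q); cv2.imwrite('pics/w2.png',cv2.resize(im[0:300,140:540,::-1],None,fx=2,fy=2)); s=robot.observe(); print(s['tool_pos'],s['tool_rot'],s['qpos'],s['time'],p)
f=np.load('scene.npz'); cv2.imwrite('pics/s_crop.png',cv2.resize(f['im'][150:230,200:300,::-1],None,fx=6,fy=6,interpolation=2))
```

```text
[ 0.6201562  -0.23483711  0.27201679] [-3.14035685e+00  2.54786873e-03 -3.09995884e+00] [-4.77542826e-01  5.90698241e-01  1.04289088e+00  1.91618454e-04
  1.50517824e+00 -2.08998369e+00] 2.875 [ 0.53990325 -0.23829257  0.41312218]
```

View pics/w2.png

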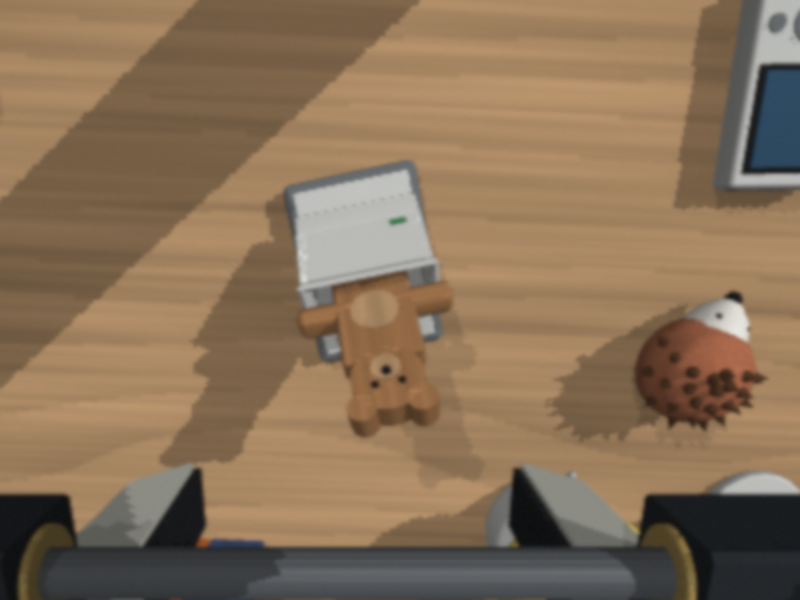

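View pics/s_crop.png

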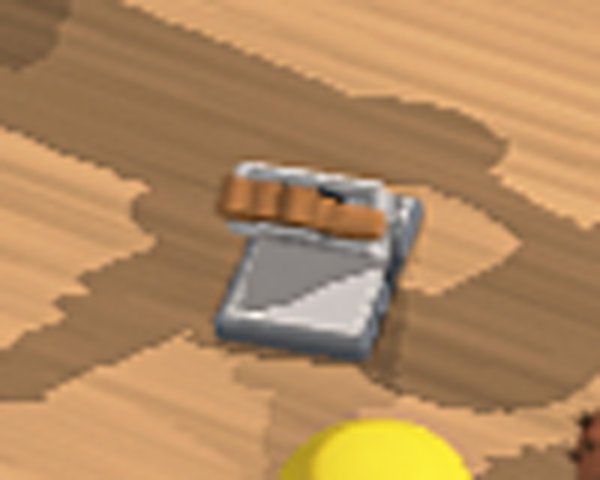

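The close view shows the base's front corners at crop (287,188) and (413,162) and the rear ones at (325,358) and (440,335). The front rim runs (299,289) to (437,262). The bear's arm ends are at (302,320) and (451,298), and its ears at (362,412) and (424,402). The scene crop shows the cradle from behind.

```bash
cat >> h.py <<'E'
YC=None
def frame(o,yaw):
    c,s=np.cos(yaw),np.sin(yaw); C=np.array([[c,-s,0],[s,c,0],[0,0,1]])
    t=np.radians(40); A=np.array([[np.cos(t),0,np.sin(t)],[0,1,0],[-np.sin(t),0,np.cos(t)]])
    return C,C@A,np.array([o[0],o[1],.032]) # cradle rot, pocket rot, pocket origin
E
python3 - <<'E'
from h import *
f=np.load('w2.npz');a=[f[k] for k in('K','p','Q')]
px=lambda u,v:(u/2+140,v/2)
B=np.array([onz(*a,*px(u,v),.016) for u,v in[(287,188),(413,162),(440,335),(325,358)]]);print(B.round(4))
fm=(B[0]+B[1])/2;rm=(B[2]+B[3])/2; d=rm-fm; print('L',np.hypot(*d[:2]),'W',np.linalg.norm(B[0]-B[1]),np.linalg.norm(B[2]-B[3]))
w=B[1]-B[0]; y1=np.arctan2(-w[0],w[1]);y2=np.arctan2(d[1],d[0]); w=B[2]-B[3]; y3=np.arctan2(-w[0],w[1]);print(np.degrees([y1,y2,y3]))
yaw=np.mean([y1,y2,y3]); c=B.mean(0); o=c[:2]-.015*np.array([np.cos(yaw),np.sin(yaw)]); print('o',o,yaw)
C,P,po=frame(o,yaw)
show=lambda X:((proj(*a,X)-[140,0])*2).round(0)
pk=lambda x,y,z:po+P@[x,y,z]
print('front rim ends',show(pk(-17,-38,42)),show(pk(-17,38,42)))
for zf in(18,23):
  bx=lambda x,y,z:pk(*(np.array([12.5-9+x,y,zf+z])/1000))
  print(zf,'ears',show(bx(-9,-15,103)),show(bx(-9,15,103)),'arms',show(bx(-9,-46,29)),show(bx(-9,46,29)),'head',show(bx(-9,0,83)), 'mid60',bx(0,0,60))
pk=lambda x,y,z:po+P@(np.array([x,y,z])/1000)
print('rim',show(pk(-21,-38,45)),show(pk(-21,38,45)))
E
```

```text
[[ 0.524  -0.2842  0.016 ]
 [ 0.5052 -0.2044  0.016 ]
 [ 0.6155 -0.178   0.016 ]
 [ 0.6351 -0.257   0.016 ]]
L 0.11392642621716567 W 0.08207161139960831 0.08146891436651967
[13.25886144 13.61024015 13.91308227]
o [ 0.55536617 -0.23442838] 0.23726112817587577
front rim ends [ 940. -156.] [-239.  118.]
18 ears [363. 402.] [420. 391.] arms [295. 306.] [450. 275.] head [386. 365.] mid60 [ 0.60670507 -0.22201383  0.08950171]
23 ears [364. 410.] [422. 399.] arms [295. 313.] [452. 281.] head [387. 373.] mid60 [ 0.60982897 -0.22125842  0.09333193]
rim [302. 283.] [434. 256.]
```

Call:
{"name": "step_arm", "arguments": {
  "motion": [
    [[0.14,0.24,0],-0.1],
    [[0.14,0.24,0.8],-0.2],
    [[0.14,0.24,1.6],-0.2],
    [[0.14,0.24,2.4],-0.2],
    [[0.14,0.24,2.8],-0.2],
    [[0.14,0.24,2.97],-0.2],
    [[0.14,0.24,2.97],-0.2]
  ],
  "hand": 0
}}

```text
time: 3.75
tool_pos: [0.6115, -0.2217, 0.0927]
tool_rot: [-3.141, 0.001, -2.901]
contact_force: [0.9, 0.2, 0.0]
opening: 0.0918
grip_force: 0.0
```

Run:
```python
from h import *
c,im,K,p,Q=snap('wrist'); cv2.imwrite('pics/w3.png',im[:,:,::-1]); s=robot.observe(); print(s['tool_pos'],s['tool_rot'],s['contact_force'],s['time'])
```

```text
[ 0.61191003 -0.22204018  0.09337011] [-3.14005449e+00  1.95712301e-03 -2.90095293e+00] [-0.17043337  0.02471591 -0.10126331] 3.8
```

View pics/w3.png

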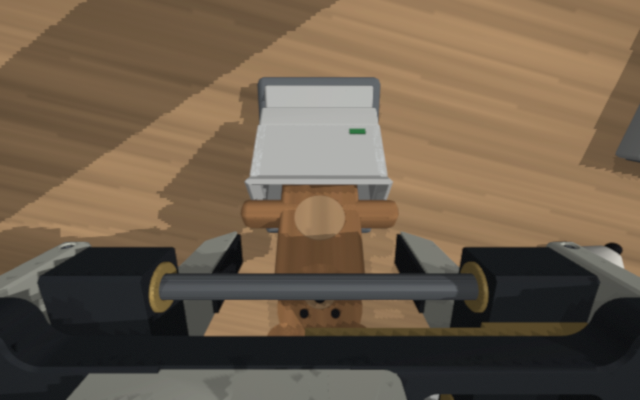

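The wrist view shows the bear centred between the fingers (body at columns 276–364) and the cradle square to the tool. I'll close and draw it out along the pocket.

Call:
{"name": "step_arm", "arguments": {
  "motion": [
    [[0,0,0],0],
    [[0,0,0],0],
    [[0,0,0],0],
    [[0,0,0],0],
    [[0,0,0],0],
    [[0,0,0],0]
  ],
  "hand": 255,
  "squeeze": 25
}}

```text
time: 4.55
tool_pos: [0.6112, -0.222, 0.0916]
tool_rot: [3.141, -0.0, -2.901]
contact_force: [-0.8, 0.6, -0.2]
opening: 0.046
grip_force: 25.0
```

Call:
{"name": "step_arm", "arguments": {
  "motion": [
    [[-0.1,0,-0.12],0],
    [[-0.25,0,-0.3],0],
    [[-0.45,0,-0.54],0],
    [[-0.64,0,-0.77],0],
    [[-0.64,0,-1.2],0],
    [[-0.64,0,-2.0],0],
    [[-0.64,0,-2.0],0]
  ]
}}

```text
time: 5.42
tool_pos: [0.651, -0.2134, 0.2176]
tool_rot: [-3.135, 0.008, -2.901]
contact_force: [0.1, -0.5, -1.2]
opening: 0.0459
grip_force: 25.0
```

Run:
```python
from h import *
c,im,K,p,Q=snap('wrist'); cv2.imwrite('pics/w4.png',im[:,:,::-1]); c,im2,K,p,Q=snap('scene'); 
cv2.imwrite('pics/w4.png',np.hstack([cv2.resize(im[100:400,140:500,::-1],(400,333)),cv2.resize(im2[130:230,190:310,::-1],(400,333))]))
s=robot.observe(); print(s['tool_pos'],s['tool_rot'],s['opening'],s['grip_force'],s['time'])
```

```text
[ 0.64900286 -0.21273043  0.21260774] [-3.14067032e+00  1.36865119e-03 -2.90107792e+00] 0.0459979268134356 24.99986171722412 5.525
```

View pics/w4.png

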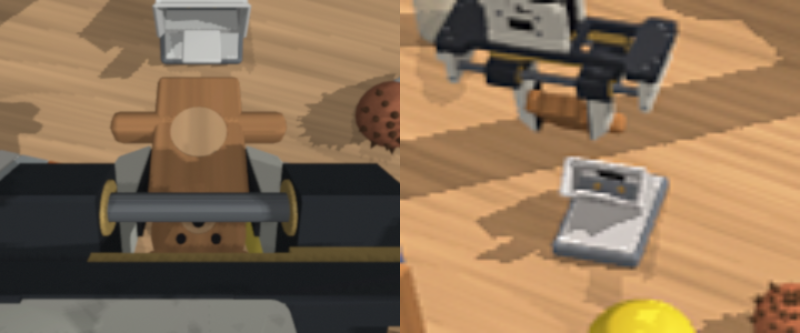

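The bear hangs in the grip at its 40° lean, and the pocket is empty with the brass contacts visible. Next stop is the tray's −x half.

Call:
{"name": "step_arm", "arguments": {
  "motion": [
    [[0.1,1.0,0],0.18],
    [[0.24,1.9,0],0.36],
    [[0.4,2.9,0],0.54],
    [[0.5,3.9,0],0.72],
    [[0.64,4.9,0],0.9],
    [[0.77,5.9,0],1.08],
    [[0.9,6.9,0],1.26],
    [[1.03,7.9,0],1.44],
    [[1.16,8.8,0],1.62],
    [[1.16,8.95,0],1.726]
  ]
}}

```text
time: 6.78
tool_pos: [0.451, 0.2946, 0.2106]
tool_rot: [-3.139, 0.0, 1.654]
contact_force: [-0.3, 0.6, 0.1]
opening: 0.0456
grip_force: 25.0
```

Call:
{"name": "step_arm", "arguments": {
  "motion": [
    [[0,0,0.2],0],
    [[0,0,0.8],0],
    [[0,0,1.4],0],
    [[0,0,1.8],0],
    [[0,0,1.8],0],
    [[0,0,1.8],0]
  ]
}}

```text
time: 7.52
tool_pos: [0.4538, 0.2915, 0.104]
tool_rot: [3.141, -0.0, 1.656]
contact_force: [0.3, 0.5, -0.4]
opening: 0.0457
grip_force: 25.0
```

Call:
{"name": "step_arm", "arguments": {
  "motion": [
    [[0,0,0.3],0],
    [[0,0,0.55],0],
    [[0,0,0.72],0],
    [[0,0,0.72],0]
  ]
}}

```text
time: 8.02
tool_pos: [0.4529, 0.2919, 0.06]
tool_rot: [-3.14, 0.0, 1.656]
contact_force: [0.8, -0.7, -1.2]
opening: 0.0458
grip_force: 25.0
```

Call:
{"name": "step_arm", "arguments": {
  "motion": [
    [[0,0,0],0],
    [[0,0,0.03],0],
    [[-0.08,0,0.1],0],
    [[-0.16,0,0.2],0],
    [[-0.24,0,0.3],0],
    [[-0.32,0,0.38],0],
    [[-0.36,0,0.42],0],
    [[-0.36,0,0.42],0]
  ],
  "squeeze": 4
}}

```text
time: 9.02
tool_pos: [0.4547, 0.2704, 0.0349]
tool_rot: [-3.141, 0.0, 1.656]
contact_force: [-0.2, 0.5, -1.1]
opening: 0.046
grip_force: 4.0
```

Run:
```python
from h import *
c,im,K,p,Q=snap('wrist'); c,im2,K,p,Q=snap('scene'); 
cv2.imwrite('pics/w5.png',np.hstack([cv2.resize(im[:,100:540,::-1],(400,364)),cv2.resize(im2[150:280,340:480,::-1],(392,364))]))
s=robot.observe(); print(s['tool_pos'],s['contact_force'],s['opening'],s['grip_force'],s['time'])
```

```text
[0.45488006 0.27064259 0.03519867] [-0.15020369 -0.71329228 -0.89135614] 0.04594266419234266 4.000010937452316 9.125
```

View pics/w5.png

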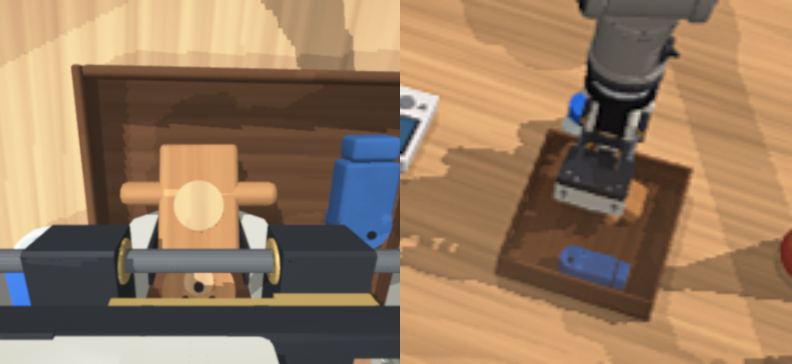

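The bear is well inside the tray, clear of the walls and the fish, and leaned down. I'll open partly and lift.

Call:
{"name": "step_arm", "arguments": {
  "motion": [
    [[0,0,0],0],
    [[0,0,0],0],
    [[0,0,0],0],
    [[0,0,-0.3],0],
    [[0,0,-0.8],0],
    [[0,0,-1.5],0],
    [[0,0,-2.4],0],
    [[0,0,-2.6],0]
  ],
  "hand": 80
}}

```text
time: 10.12
tool_pos: [0.4565, 0.2713, 0.195]
tool_rot: [3.135, -0.002, 1.656]
contact_force: [0.3, -0.0, 0.3]
opening: 0.0631
grip_force: 0.0
```

Run:
```python
from h import *
c,im,K,p,Q=snap('wrist');np.savez('w6.npz',im=im,K=K,p=p,Q=Q)
cv2.imwrite('pics/w6.png',im[:,:,::-1])
s=robot.observe(); print(s['tool_pos'],s['tool_rot'],s['qpos'],s['time'])
```

```text
[0.45621804 0.27115845 0.19468899] [ 3.13593360e+00 -1.85293364e-03  1.65591811e+00] [3.91772114e-01 3.93687578e-01 1.58909180e+00 6.36738326e-05
 1.15285888e+00 3.06629902e-01] 10.175
```

View pics/w6.png

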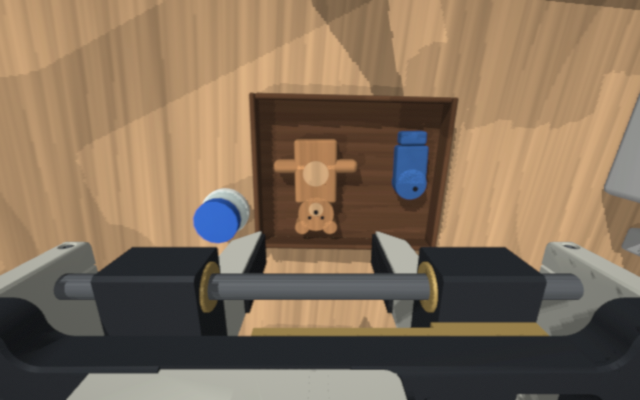

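The bear lies flat in the tray's free half at (316,185), and the fish and jar are untouched. Next, over the handset.

Call:
{"name": "step_arm", "arguments": {
  "motion": [
    [[-0.5,0,0],-0.18],
    [[-1.0,0.05,0],-0.36],
    [[-1.5,0.1,0],-0.54],
    [[-2.0,0.12,0],-0.72],
    [[-2.5,0.15,0],-0.9],
    [[-3.0,0.2,0],-1.08],
    [[-3.5,0.23,0],-1.26],
    [[-4.08,0.27,0],-1.44],
    [[-4.08,0.27,0],-1.54],
    [[-4.08,0.27,0],-1.54]
  ],
  "hand": 0
}}

```text
time: 11.42
tool_pos: [0.4913, 0.0278, 0.1899]
tool_rot: [3.141, -0.003, -3.089]
contact_force: [0.4, 1.0, -0.3]
opening: 0.0919
grip_force: 0.0
```

Run:
```python
from h import *
c,im,K,p,Q=snap('wrist');a=(K,p,Q);s=robot.observe(); print(s['tool_pos'],s['tool_rot'],s['time'])
cv2.imwrite('pics/w7.png',im[:,:,::-1])
hsv=cv2.cvtColor(im,cv2.COLOR_RGB2HSV)
# screen: dark, and keys; white face
m=((hsv[:,:,1]<50)&(hsv[:,:,2]>175)).astype(np.uint8); m[240:]=0
cs,_=cv2.findContours(m,0,2); c=max(cs,key=cv2.contourArea)
r=cv2.minAreaRect(cv2.convexHull(c)); b=cv2.boxPoints(r); W=np.array([onz(*a,u,v,.022) for u,v in b]); print(b.round(0),W.round(4)); print(W.mean(0))
for i in range(4): print(np.linalg.norm(W[i]-W[i-1]).round(4),np.degrees(np.arctan2(*(W[i]-W[i-1])[[1,0]])).round(1))
m=((hsv[:,:,0]>95)&(hsv[:,:,0]<125)&(hsv[:,:,1]>90)&(hsv[:,:,2]>40)).astype(np.uint8); m[240:]=0; m[:,:220]=0;m[:,420:]=0
cs,_=cv2.findContours(m,0,2); c=max(cs,key=cv2.contourArea);b=cv2.boxPoints(cv2.minAreaRect(c));W=np.array([onz(*a,u,v,.022) for u,v in b]);print('screen',b.round(0),W.round(4),W.mean(0))
for i in range(4): print(np.linalg.norm(W[i]-W[i-1]).round(4),np.degrees(np.arctan2(*(W[i]-W[i-1])[[1,0]])).round(1))
```

```text
[0.49131956 0.02810424 0.19016441] [ 3.14109502e+00 -2.15009219e-03 -3.08966531e+00] 11.475
[[289.  91.]
 [349.  91.]
 [349. 200.]
 [289. 200.]] [[ 0.3951 -0.0069  0.022 ]
 [ 0.392   0.053   0.022 ]
 [ 0.5058  0.0624  0.022 ]
 [ 0.5092 -0.0043  0.022 ]]
[0.45051566 0.02606219 0.022     ]
0.1142 -178.7
0.06 92.9
0.1142 4.7
0.0669 -87.1
screen [[296. 143.]
 [339. 143.]
 [339. 193.]
 [296. 193.]] [[0.4461 0.0016 0.022 ]
 [0.4438 0.0468 0.022 ]
 [0.4983 0.0507 0.022 ]
 [0.5007 0.0032 0.022 ]] [0.47220016 0.02557632 0.022     ]
0.0547 -178.3
0.0452 92.9
0.0547 4.1
0.0476 -87.1
```

The handset is square to the tool and centred, centre (0.4505, 0.026), about 114–118 mm long as expected. I'll descend and grip gently.

Call:
{"name": "step_arm", "arguments": {
  "motion": [
    [[0,0,0.8],0],
    [[0,0,1.6],0],
    [[0,0,2.3],0],
    [[0,0,2.7],0],
    [[0,0,2.82],0],
    [[0,0,2.82],0]
  ]
}}

```text
time: 12.22
tool_pos: [0.4919, 0.0283, 0.0221]
tool_rot: [3.141, -0.0, -3.088]
contact_force: [-0.4, -0.0, 0.4]
opening: 0.0916
grip_force: 0.0
```

Call:
{"name": "step_arm", "arguments": {
  "motion": [
    [[0,0,0],0],
    [[0,0,0],0],
    [[0,0,0],0],
    [[0,0,0],0],
    [[0,0,0],0]
  ],
  "hand": 255,
  "squeeze": 4
}}

```text
time: 12.85
tool_pos: [0.4923, 0.028, 0.0226]
tool_rot: [-3.141, 0.001, -3.087]
contact_force: [-1.0, -1.2, 5.1]
opening: 0.064
grip_force: 4.0
```

Call:
{"name": "step_arm", "arguments": {
  "motion": [
    [[0.06,0,-0.29],0],
    [[0.11,0,-0.43],0],
    [[0.17,0,-0.57],0],
    [[0.24,0,-0.7],0],
    [[0.32,0,-0.82],0],
    [[0.41,0,-0.93],0],
    [[0.51,0,-1.04],0],
    [[0.62,0,-1.14],0],
    [[0.73,0,-1.22],0],
    [[0.73,0,-1.22],0]
  ]
}}

```text
time: 14.1
tool_pos: [0.4479, 0.0257, 0.0956]
tool_rot: [3.142, 0.0, -3.087]
contact_force: [0.3, -0.2, -1.3]
opening: 0.0641
grip_force: 4.0
```

Run:
```python
from h import *
c,im,K,p,Q=snap('wrist');c,im2,K,p,Q=snap('scene'); 
cv2.imwrite('pics/w8.png',np.hstack([cv2.resize(im[:,100:540,::-1],(400,364)),cv2.resize(im2[120:250,270:410,::-1],(392,364))]))
s=robot.observe(); print(s['tool_pos'],s['contact_force'],s['opening'],s['grip_force'],s['time'])
```

```text
[0.44829718 0.0256622  0.09532811] [ 0.27681755  0.38683266 -1.20761956] 0.06386278756404619 4.000000208616257 14.2
```

View pics/w8.png

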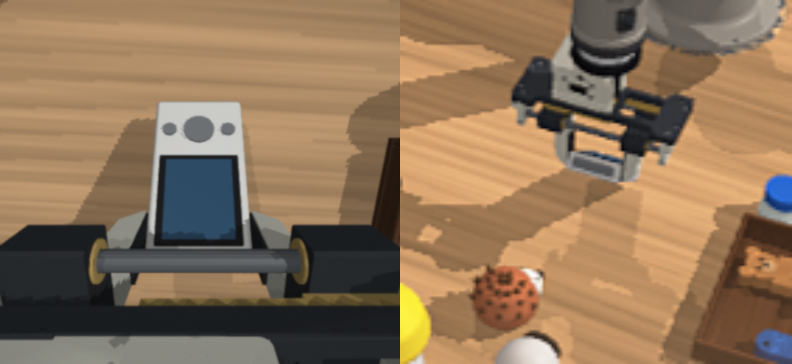

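The handset has swung foot-down between the pads, screen to the front. I'll measure its angle.

```bash
cat > ang.py <<'E'
from h import *
def quad(m):
    cs,_=cv2.findContours(m,0,2); c=cv2.convexHull(max(cs,key=cv2.contourArea)); 
    q=cv2.approxPolyDP(c,.04*cv2.arcLength(c,True),True)[:,0]; return q
c=robot.read_camera('wrist'); im=c['pixels'];K=np.array(c['intrinsics']);T=np.array(c['T_tool_cam'])
hsv=cv2.cvtColor(im,cv2.COLOR_RGB2HSV)
m=((hsv[:,:,0]>95)&(hsv[:,:,0]<125)&(hsv[:,:,1]>90)&(hsv[:,:,2]>40)).astype(np.uint8); m[262:]=0; m[:,:220]=0;m[:,420:]=0
q=quad(m); print('screen',q.tolist())
w=((hsv[:,:,1]<50)&(hsv[:,:,2]>150)).astype(np.uint8); w[165:]=0; w[:,:220]=0;w[:,420:]=0
qw=quad(w); print('white',qw.tolist())
key=lambda Q:[min(Q,key=lambda p:p[0]+p[1]),min(Q,key=lambda p:-p[0]+p[1]),max(Q,key=lambda p:p[0]+p[1]),max(Q,key=lambda p:-p[0]+p[1])] # TL TR BR BL
s=key(q); f=key(qw)[:2]
# image top=foot. image right = tool y
obj=np.array([[-59,-32,22],[-59,32,22],[-7,-23,22],[-7,23,22],[47,23,22],[47,-23,22]],float)
pts=np.array(f+s,float)
ok,r,t=cv2.solvePnP(obj,pts,K,None); err=cv2.projectPoints(obj,r,t,K,None)[0][:,0]-pts; print('err',err.round(1).tolist())
Rc=cv2.Rodrigues(r)[0]; F=np.diag([1,-1,-1]); Rtool=T[:3,:3]@F@Rc; to=(T[:3,:3]@F@t[:,0]+T[:3,3]*1000)
print('axis in tool',Rtool[:,0].round(3),'tilt from horiz',np.degrees(np.arctan2(-Rtool[2,0],-Rtool[0,0])).round(1),'y axis',Rtool[:,1].round(3))
print('foot centre in tool mm',(to+Rtool@[-59,0,11]).round(1),'origin',to.round(1),'grip pt h-x',(Rtool.T@(-to)).round(1))
E
python3 ang.py
```

```text
screen [[353, 174], [359, 261], [277, 261], [282, 175]]
white [[362, 112], [368, 164], [270, 164], [275, 112]]
err [[-1.7, 0.1], [1.1, -0.4], [-0.1, 0.8], [1.1, 1.6], [-0.1, -0.9], [-0.3, -0.9]]
axis in tool [-0.744 -0.002 -0.668] tilt from horiz 41.9 y axis [ 0.005  1.    -0.009]
foot centre in tool mm [70.8 -0.4 83. ] origin [19.6 -0.4 51.8] grip pt h-x [49.2  0.8 25.5]
```

```bash
sed -i 's/m\[262:\]/m[272:]/' ang.py; python3 ang.py
```

```text
screen [[353, 174], [359, 261], [278, 262], [282, 175]]
white [[362, 112], [368, 164], [270, 164], [275, 112]]
err [[-1.9, 0.1], [1.0, -0.6], [0.2, 1.2], [1.1, 1.8], [0.1, -0.7], [-0.6, -1.5]]
axis in tool [-0.751  0.001 -0.66 ] tilt from horiz 41.3 y axis [ 0.006  1.    -0.005]
foot centre in tool mm [71.  -0.5 83.1] origin [19.4 -0.3 52.4] grip pt h-x [49.2  0.5 26.5]
```

Call:
{"name": "step_arm", "arguments": {
  "motion": [
    [[0,0,-0.05],0],
    [[0,0,0],0],
    [[0,0,-0.05],0],
    [[0,0,0],0],
    [[0,0,0],0]
  ],
  "squeeze": 3
}}

```text
time: 14.92
tool_pos: [0.4487, 0.0257, 0.0954]
tool_rot: [-3.142, 0.001, -3.087]
contact_force: [0.7, 0.3, 0.5]
opening: 0.0641
grip_force: 3.0
```

```bash
python3 ang.py
```

```text
screen [[353, 183], [359, 262], [278, 263], [284, 183]]
white [[361, 134], [364, 164], [274, 164], [279, 130]]
err [[-1.2, 0.2], [0.1, -1.9], [0.5, 1.2], [0.6, 2.6], [0.6, 0.2], [-0.7, -2.2]]
axis in tool [-0.616 -0.008 -0.788] tilt from horiz 52.0 y axis [-0.024  1.     0.008]
foot centre in tool mm [55.2  0.3 94. ] origin [10.2 -0.4 54.3] grip pt h-x [49.1  0.2 25.4]
```

Call:
{"name": "step_arm", "arguments": {
  "motion": [
    [[0,0,0],0],
    [[0,0,0],0],
    [[0,0,0],0],
    [[0,0,-0.6],0],
    [[0,0,-1.4],0],
    [[0,0,-2.0],0],
    [[0,0,-2.0],0]
  ],
  "squeeze": 40
}}

```text
time: 15.85
tool_pos: [0.4486, 0.0256, 0.217]
tool_rot: [-3.141, 0.003, -3.087]
contact_force: [-0.8, -0.5, -2.1]
opening: 0.0639
grip_force: 40.0
```

```bash
python3 ang.py
python3 - <<'E'
from h import *
c,im,K,p,Q=snap('wrist'); hsv=cv2.cvtColor(im,cv2.COLOR_RGB2HSV)
for u in(295,320,345): print(u,[(r,int(hsv[r,u,1]),int(hsv[r,u,2])) for r in range(106,150,2)])
for r in (150,160): 
  print(r,[(u,int(hsv[r,u,1]),int(hsv[r,u,2])) for u in list(range(266,284))+list(range(356,374))])
E
```

```text
screen [[353, 183], [359, 263], [278, 263], [284, 183]]
white [[360, 132], [364, 164], [273, 164], [279, 130]]
err [[-1.6, -0.2], [1.0, -1.1], [0.3, 1.4], [0.4, 2.2], [0.3, -0.7], [-0.5, -1.5]]
axis in tool [-0.628 -0.006 -0.778] tilt from horiz 51.1 y axis [-0.014  1.     0.003]
foot centre in tool mm [56.   0.2 93.8] origin [10.3 -0.3 54.8] grip pt h-x [49.1  0.3 26.4]
295 [(106, 105, 185), (108, 105, 180), (110, 105, 178), (112, 104, 179), (114, 103, 179), (116, 104, 186), (118, 103, 190), (120, 104, 196), (122, 104, 197), (124, 104, 197), (126, 104, 198), (128, 104, 197), (130, 29, 182), (132, 5, 205), (134, 5, 206), (136, 5, 206), (138, 5, 206), (140, 4, 206), (142, 5, 207), (144, 5, 206), (146, 5, 206), (148, 5, 207)]
320 [(106, 104, 187), (108, 103, 181), (110, 103, 176), (112, 103, 174), (114, 104, 176), (116, 104, 179), (118, 103, 190), (120, 104, 194), (122, 104, 199), (124, 103, 198), (126, 103, 196), (128, 102, 197), (130, 29, 184), (132, 5, 208), (134, 4, 207), (136, 4, 207), (138, 5, 207), (140, 5, 207), (142, 3, 173), (144, 17, 121), (146, 19, 119), (148, 17, 119)]
345
[... 816 characters left out ...]
8), (367, 104, 188), (368, 104, 189), (369, 104, 189), (370, 104, 189), (371, 104, 189), (372, 104, 189), (373, 104, 189)]
160 [(266, 105, 187), (267, 105, 187), (268, 105, 187), (269, 105, 187), (270, 104, 187), (271, 101, 184), (272, 81, 169), (273, 34, 151), (274, 8, 163), (275, 4, 186), (276, 5, 202), (277, 5, 206), (278, 5, 206), (279, 6, 207), (280, 5, 207), (281, 5, 205), (282, 5, 198), (283, 4, 181), (356, 5, 208), (357, 5, 208), (358, 5, 209), (359, 4, 208), (360, 5, 209), (361, 5, 209), (362, 5, 207), (363, 14, 201), (364, 45, 191), (365, 88, 188), (366, 102, 188), (367, 103, 188), (368, 104, 187), (369, 104, 187), (370, 104, 187), (371, 105, 187), (372, 105, 187), (373, 104, 186)]
```

```bash
cat > tgt.py <<'E'
from h import *
import sys
x,z=map(float,sys.argv[1:3]); yaw=.2406
C,P,po=frame((.5557,-.2356),yaw); foot=po+P@(np.array([x,0,z])/1000)
Rn=Rt([np.pi,0,np.pi+yaw]); t=foot-Rn@(np.array([62.5,0,88])/1000)
s=robot.observe();Rm=Rt(s['tool_rot']); print('tcp',t.round(4),'shift',(Rm.T@(t-s['tool_pos'])/.06).round(3),'spin',-(np.pi+yaw-s['tool_rot'][2]%(2*np.pi)),s['time'])
E
python3 tgt.py -6 130; python3 tgt.py -6 68
```

```text
tcp [ 0.6931 -0.2019  0.2234] shift [-3.889 -4.01  -0.166] spin -0.18639073191159694 15.95
tcp [ 0.6544 -0.2114  0.1759] shift [-3.238 -4.134  0.627] spin -0.18639073191159694 15.95
```

Call:
{"name": "step_arm", "arguments": {
  "motion": [
    [[-0.7,-0.7,-0.16],0],
    [[-1.4,-1.4,-0.16],-0.05],
    [[-2.1,-2.1,-0.16],-0.1],
    [[-2.8,-2.8,-0.16],-0.186],
    [[-3.4,-3.5,-0.16],-0.186],
    [[-3.89,-4.01,-0.16],-0.186],
    [[-3.89,-4.01,-0.16],-0.186],
    [[-3.89,-4.01,-0.16],-0.186]
  ]
}}

```text
time: 16.95
tool_pos: [0.6933, -0.2012, 0.2222]
tool_rot: [3.138, -0.004, -2.901]
contact_force: [-0.6, 0.9, -0.9]
opening: 0.0637
grip_force: 40.0
```

```bash
python3 tgt.py -6 68
python3 - <<'E'
from h import *
c,im,K,p,Q=snap('wrist'); hsv=cv2.cvtColor(im,cv2.COLOR_RGB2HSV)
# foot edge & cradle features
a=(K,p,Q); yaw=.2406
C,P,po=frame((.5557,-.2356),yaw)
for n,X in[('rimL',(-16.5,-37.5,45)),('rimR',(-16.5,37.5,45)),('rim in c',(-16.5,0,45)),('rim out c',(-21.5,0,45))]: print(n,proj(*a,po+P@(np.array(X)/1000)).round(1))
for n,X in[('baseFL',(-45,-44,16)),('baseFR',(-45,44,16))]: print(n,proj(*a,np.array([.5557,-.2356,0])+C@(np.array(X)/1000)).round(1))
for u in (290,345): print(u,[(r,int(hsv[r,u,1]),int(hsv[r,u,2])) for r in range(30,140,3)])
for r in (60,70,80): 
  o=[(u,int(hsv[r,u,1]),int(hsv[r,u,2])) for u in range(230,410)]; d=[(o[i][0],o[i][1:],o[i+2][1:]) for i in range(178) if abs(o[i][1]-o[i+2][1])>25 or abs(o[i][2]-o[i+2][2])>30]; print(r,d)
E
```

```text
tcp [ 0.6544 -0.2114  0.1759] shift [ 0.667 -0.013  0.773] spin -0.00035415270926852926 16.95
rimL [275.6  57. ]
rimR [359.1  56.9]
rim in c [317.4  56.9]
rim out c [317.4  51.5]
baseFL [274.9   2.5]
baseFR [359.6   2.4]
290 [(30, 5, 201), (33, 5, 198), (36, 5, 198), (39, 5, 198), (42, 5, 198), (45, 5, 199), (48, 4, 198), (51, 5, 199), (54, 4, 200), (57, 2, 143), (60, 16, 63), (63, 21, 62), (66, 11, 69), (69, 2, 118), (72, 4, 120), (75, 4, 124), (78, 4, 171), (81, 5, 170), (84, 4, 140), (87, 4, 133), (90, 4, 130), (93, 2, 130), (96, 6, 134), (99, 6, 135), (102, 4, 137), (105, 5, 150), (108, 4, 191), (111, 5, 207), (114, 5, 208), (117, 6, 122), (120, 17, 89), (123, 96, 106), (126, 104, 155), (129, 79, 165), (132, 4, 198), (135, 5, 200), (138, 5, 200)]
345 [(30, 9, 195), (33, 125, 120), (36, 5, 196), (39, 5, 198), (42, 5, 198), (45, 5, 198), (48, 5, 199), (51, 5, 199), (54, 5, 201), (57, 3, 146), (60, 16, 63), (63, 21, 62), (66, 11, 69), (69, 4, 119), (72, 4, 119), (75, 4, 120), (78, 4, 120), (81, 2, 121), (84, 4, 115), (87, 5, 168), (90, 4, 186), (93, 4, 186), (96, 4, 186), (99, 4, 18
[... 807 characters left out ...]
27, 168)), (361, (8, 156), (65, 176)), (362, (27, 168), (96, 180)), (363, (65, 176), (105, 182))]
70 [(271, (103, 124), (72, 120)), (272, (97, 124), (30, 118)), (273, (72, 120), (6, 125)), (274, (30, 118), (5, 149)), (275, (6, 125), (3, 166)), (281, (3, 160), (2, 123)), (282, (4, 143), (2, 103)), (357, (5, 109), (5, 141)), (358, (4, 118), (13, 163)), (359, (5, 141), (38, 173)), (360, (13, 163), (83, 182)), (361, (38, 173), (101, 186))]
80 [(273, (101, 119), (44, 115)), (274, (83, 117), (11, 119)), (275, (44, 115), (5, 141)), (276, (11, 119), (5, 164)), (356, (5, 111), (7, 149)), (357, (6, 126), (19, 164)), (358, (7, 149), (49, 167)), (359, (19, 164), (90, 168)), (360, (49, 167), (103, 173))]
```

Call:
{"name": "step_arm", "arguments": {
  "motion": [
    [[0.2,-0.033,0.24],0],
    [[0.45,-0.033,0.52],0],
    [[0.6,-0.033,0.7],0],
    [[0.667,-0.033,0.773],0],
    [[0.667,-0.033,0.773],0],
    [[0.667,-0.033,0.773],0]
  ]
}}

```text
time: 17.75
tool_pos: [0.6564, -0.2131, 0.1793]
tool_rot: [-3.141, 0.001, -2.901]
contact_force: [-0.1, 0.0, -1.7]
opening: 0.0637
grip_force: 40.0
```

Call:
{"name": "step_arm", "arguments": {
  "motion": [
    [[-0.015,0,0.013],0],
    [[-0.03,0,0.026],0],
    [[-0.045,0,0.038],0],
    [[-0.045,0,0.038],0]
  ]
}}

```text
time: 18.25
tool_pos: [0.6586, -0.2127, 0.176]
tool_rot: [3.141, -0.0, -2.901]
contact_force: [-0.2, 0.2, -1.1]
opening: 0.0636
grip_force: 40.0
```

Call:
{"name": "step_arm", "arguments": {
  "motion": [
    [[-0.013,0,0.011],0],
    [[-0.026,0,0.022],0],
    [[-0.026,0,0.022],0]
  ]
}}

```text
time: 18.62
tool_pos: [0.6599, -0.2124, 0.175]
tool_rot: [3.142, -0.0, -2.901]
contact_force: [-0.3, 0.1, -0.5]
opening: 0.0636
grip_force: 40.0
```

Call:
{"name": "step_arm", "arguments": {
  "motion": [
    [[-0.02,0,0.016],0],
    [[-0.03,0,0.026],0],
    [[-0.03,0,0.026],0]
  ]
}}

```text
time: 19.0
tool_pos: [0.6618, -0.212, 0.1738]
tool_rot: [-3.141, 0.0, -2.901]
contact_force: [-1.6, -0.3, 4.2]
opening: 0.0635
grip_force: 40.0
```

Call:
{"name": "step_arm", "arguments": {
  "motion": [
    [[-0.02,0,0.016],0],
    [[-0.03,0,0.026],0],
    [[-0.03,0,0.026],0]
  ]
}}

```text
time: 19.38
tool_pos: [0.6637, -0.2116, 0.1718]
tool_rot: [-3.141, 0.0, -2.901]
contact_force: [-1.0, -0.9, 4.8]
opening: 0.064
grip_force: 40.0
```

Call:
{"name": "step_arm", "arguments": {
  "motion": [
    [[0.03,0,-0.026],0],
    [[0.094,0,0.05],0],
    [[0.158,0,0.127],0],
    [[0.222,0,0.204],0],
    [[0.286,0,0.28],0],
    [[0.34,0,0.344],0],
    [[0.34,0,0.344],0]
  ]
}}

```text
time: 20.25
tool_pos: [0.6433, -0.2164, 0.1508]
tool_rot: [3.141, -0.0, -2.902]
contact_force: [0.8, -0.0, -1.2]
opening: 0.0639
grip_force: 40.0
```

```bash
cat > where.py <<'E'
from h import *
s=robot.observe(); yaw=.2406; C,P,po=frame((.5557,-.2356),yaw); Rn=Rt(s['tool_rot'])
f=s['tool_pos']+Rn@(np.array([62.5,0,88])/1000); print('foot in pocket mm',((P.T@(f-po))*1000).round(1),'force in pocket',(P.T@s['contact_force']).round(1),s['tool_pos'].round(4),s['time'])
E
python3 where.py; python3 ang.py
```

```text
foot in pocket mm [ 1.  -2.1 41. ] force in pocket [ 1.3 -0.2 -0.4] [ 0.6433 -0.2164  0.1508] 20.25
screen [[353, 181], [359, 263], [279, 264], [283, 182]]
white [[365, 51], [370, 152], [270, 129], [278, 51]]
err [[-10.9, -1.2], [10.7, 17.2], [2.8, -6.3], [2.9, -14.0], [-9.9, -9.6], [6.2, 12.7]]
axis in tool [-0.999 -0.04   0.004] tilt from horiz -0.2 y axis [-0.029  0.789  0.613]
foot centre in tool mm [101.9  -2.   14.3] origin [ 43.3 -11.1  23.2] grip pt h-x [42.7 -4.2 26.3]
```

Call:
{"name": "step_arm", "arguments": {
  "motion": [
    [[0.03,0,0.035],0],
    [[0.06,0,0.07],0],
    [[0.09,0,0.105],0],
    [[0.09,0,0.105],0]
  ]
}}

```text
time: 20.8
tool_pos: [0.6413, -0.2168, 0.1484]
tool_rot: [-3.139, 0.008, -2.901]
contact_force: [5.4, 6.0, 10.6]
opening: 0.0635
grip_force: 40.0
```

```bash
python3 where.py
```

```text
foot in pocket mm [ 1.9 -2.5 37.9] force in pocket [-1.7  4.5 12.4] [ 0.6413 -0.2168  0.1484] 20.8
```

The foot met a side wall: the force is +4.5 N in y. I'll back off, shift 1.5 mm towards +y and retry.

Call:
{"name": "step_arm", "arguments": {
  "motion": [
    [[-0.06,0,-0.07],0],
    [[-0.09,0.01,-0.105],0],
    [[-0.09,0.025,-0.105],0],
    [[-0.09,0.025,-0.105],0],
    [[-0.06,0.025,-0.07],0],
    [[-0.045,0.025,-0.052],0],
    [[-0.03,0.025,-0.035],0],
    [[-0.03,0.025,-0.035],0]
  ]
}}

```text
time: 21.8
tool_pos: [0.6397, -0.2158, 0.1468]
tool_rot: [3.141, -0.0, -2.901]
contact_force: [-0.0, -0.0, -1.3]
opening: 0.0636
grip_force: 40.0
```

```bash
python3 where.py
```

```text
foot in pocket mm [ 1.  -0.7 35.9] force in pocket [ 0.8 -0.  -1. ] [ 0.6397 -0.2158  0.1468] 21.8
```

Call:
{"name": "step_arm", "arguments": {
  "motion": [
    [[0.02,0,0.025],0],
    [[0.045,0,0.053],0],
    [[0.064,0,0.077],0],
    [[0.064,0,0.077],0]
  ]
}}

```text
time: 22.3
tool_pos: [0.636, -0.2167, 0.1422]
tool_rot: [3.141, -0.0, -2.901]
contact_force: [-0.8, 0.1, -1.5]
opening: 0.0635
grip_force: 40.0
```

```bash
python3 where.py
```

```text
foot in pocket mm [ 1.  -0.7 29.9] force in pocket [ 0.4  0.3 -1.6] [ 0.636  -0.2167  0.1422] 22.3
```

Call:
{"name": "step_arm", "arguments": {
  "motion": [
    [[0.02,0,0.025],0],
    [[0.045,0,0.053],0],
    [[0.064,0,0.077],0],
    [[0.064,0,0.077],0]
  ]
}}

```text
time: 22.8
tool_pos: [0.6329, -0.2178, 0.1386]
tool_rot: [-3.14, 0.002, -2.901]
contact_force: [1.4, -0.3, 6.1]
opening: 0.0638
grip_force: 40.0
```

```bash
python3 where.py
```

```text
foot in pocket mm [ 1.1 -1.2 25. ] force in pocket [-2.9 -0.6  5.5] [ 0.6329 -0.2178  0.1386] 22.8
```

Call:
{"name": "step_arm", "arguments": {
  "motion": [
    [[0.015,0,0.018],0],
    [[0.03,0,0.036],0],
    [[0.043,0,0.051],0],
    [[0.043,0,0.051],0]
  ]
}}

```text
time: 23.3
tool_pos: [0.6309, -0.2183, 0.1363]
tool_rot: [-3.14, 0.003, -2.901]
contact_force: [1.4, 1.6, 8.2]
opening: 0.0637
grip_force: 40.0
```

```bash
python3 where.py
```

```text
foot in pocket mm [ 1.1 -1.3 21.9] force in pocket [-3.9  1.3  7.4] [ 0.6309 -0.2183  0.1363] 23.3
```

Call:
{"name": "step_arm", "arguments": {
  "motion": [
    [[0.015,0,0.018],0],
    [[0.032,0,0.038],0],
    [[0.032,0,0.038],0]
  ]
}}

```text
time: 23.68
tool_pos: [0.6286, -0.2189, 0.1337]
tool_rot: [-3.14, 0.002, -2.901]
contact_force: [1.0, -0.3, 7.6]
opening: 0.0636
grip_force: 40.0
```

```bash
python3 where.py
```

```text
foot in pocket mm [ 0.9 -1.3 18.4] force in pocket [-4.2 -0.5  6.4] [ 0.6286 -0.2189  0.1337] 23.675
```

Call:
{"name": "step_arm", "arguments": {
  "motion": [
    [[0.016,0,0.019],0],
    [[0.032,0,0.038],0],
    [[0.032,0,0.038],0]
  ]
}}

```text
time: 24.05
tool_pos: [0.6272, -0.2192, 0.132]
tool_rot: [-3.14, 0.003, -2.901]
contact_force: [0.5, 2.5, 9.4]
opening: 0.0637
grip_force: 40.0
```

```bash
python3 where.py
```

```text
foot in pocket mm [ 0.9 -1.3 16.2] force in pocket [-5.2  2.3  8. ] [ 0.6272 -0.2192  0.132 ] 24.05
```

Call:
{"name": "step_arm", "arguments": {
  "motion": [
    [[0.016,0,0.019],0],
    [[0.032,0,0.038],0],
    [[0.032,0,0.038],0]
  ]
}}

```text
time: 24.42
tool_pos: [0.6255, -0.2197, 0.1301]
tool_rot: [-3.139, 0.004, -2.901]
contact_force: [0.3, 2.4, 11.0]
opening: 0.0638
grip_force: 40.0
```

```bash
python3 where.py
```

```text
foot in pocket mm [ 0.9 -1.3 13.6] force in pocket [-6.4  2.3  9. ] [ 0.6255 -0.2197  0.1301] 24.425
```

Call:
{"name": "step_arm", "arguments": {
  "motion": [
    [[0.012,0.01,-0.011],0],
    [[0.028,0.015,0.008],0],
    [[0.044,0.015,0.027],0],
    [[0.044,0.015,0.027],0]
  ]
}}

```text
time: 24.92
tool_pos: [0.6251, -0.2195, 0.1301]
tool_rot: [-3.137, 0.01, -2.901]
contact_force: [7.0, 2.6, 13.9]
opening: 0.0632
grip_force: 40.0
```

```bash
python3 where.py
```

```text
foot in pocket mm [ 1.3 -1.3 13.4] force in pocket [-3.3  0.9 15.4] [ 0.6251 -0.2195  0.1301] 24.925
```

Call:
{"name": "step_arm", "arguments": {
  "motion": [
    [[0.016,0,0.019],0],
    [[0.032,0,0.038],0],
    [[0.032,0,0.038],0]
  ]
}}

```text
time: 25.3
tool_pos: [0.6251, -0.2195, 0.13]
tool_rot: [-3.135, 0.015, -2.901]
contact_force: [9.6, 7.0, 22.4]
opening: 0.0638
grip_force: 40.0
```

```bash
python3 where.py
```

```text
foot in pocket mm [ 1.8 -1.4 13.4] force in pocket [-5.9  4.5 24.2] [ 0.6251 -0.2195  0.13  ] 25.3
```

It stopped hard at pocket z ≈ 13.4: no further travel while the force rose to 24 N, which fits the floor. I'll relax the push, release and check.

Call:
{"name": "step_arm", "arguments": {
  "motion": [
    [[-0.025,0,-0.03],0],
    [[-0.045,0,-0.054],0],
    [[-0.045,0,-0.054],0]
  ]
}}

```text
time: 25.68
tool_pos: [0.6252, -0.2195, 0.1301]
tool_rot: [-3.137, 0.008, -2.901]
contact_force: [5.5, 1.9, 11.1]
opening: 0.0638
grip_force: 40.0
```

```bash
python3 where.py
```

```text
foot in pocket mm [ 1.1 -1.3 13.5] force in pocket [-2.6  0.6 12.2] [ 0.6252 -0.2195  0.1301] 25.675
```

Call:
{"name": "step_arm", "arguments": {
  "motion": [
    [[-0.015,0,-0.018],0],
    [[-0.03,0,-0.036],0],
    [[-0.03,0,-0.036],0]
  ]
}}

```text
time: 26.05
tool_pos: [0.6252, -0.2195, 0.1302]
tool_rot: [-3.139, 0.003, -2.901]
contact_force: [5.8, -2.2, 4.2]
opening: 0.0638
grip_force: 40.0
```

Call:
{"name": "step_arm", "arguments": {
  "motion": [
    [[0,0,0],0],
    [[0,0,0],0],
    [[0,0,0],0],
    [[0,0,0],0]
  ],
  "hand": 0
}}

```text
time: 26.55
tool_pos: [0.6237, -0.2186, 0.1289]
tool_rot: [3.141, -0.001, -2.901]
contact_force: [-0.3, -0.5, 0.0]
opening: 0.0911
grip_force: 0.0
```

```bash
python3 where.py; python3 ang.py | head -1
```

```text
foot in pocket mm [ 0.   0.4 11.7] force in pocket [-0.3 -0.4 -0.2] [ 0.6237 -0.2186  0.1289] 26.55
screen [[350, 183], [357, 265], [275, 266], [281, 184]]
```

Call:
{"name": "step_arm", "arguments": {
  "motion": [
    [[0,0,-0.4],0],
    [[0,0,-1.0],0],
    [[0,0,-1.8],0],
    [[-0.4,0,-2.2],0],
    [[-0.9,0,-2.2],0],
    [[-0.9,0,-2.2],0],
    [[-0.9,0,-2.2],0]
  ]
}}

```text
time: 27.48
tool_pos: [0.6759, -0.2059, 0.2605]
tool_rot: [3.141, -0.001, -2.901]
contact_force: [-0.0, -0.9, -0.4]
opening: 0.0919
grip_force: 0.0
```

Run:
```python
from h import *
s=robot.observe(); print(s['tool_pos'],s['tool_rot'],s['time'])
C,P,po=frame((.5557,-.2356),.2406)
R_={}
for n in('wrist','scene','top'):
    c,im,K,p,Q=snap(n); a=(K,p,Q); hsv=cv2.cvtColor(im,cv2.COLOR_RGB2HSV)
    m=((hsv[:,:,0]>95)&(hsv[:,:,0]<125)&(hsv[:,:,1]>90)&(hsv[:,:,2]>30)).astype(np.uint8)
    # predicted: screen centre at pocket x=12.5-22, z=zf+79
    for zf in (3,8,13.4,18): print(n,zf,'pred screen',proj(*a,po+P@(np.array([-9.5,-1,zf+79])/1000)).round(1),'blue edges',proj(*a,po+P@(np.array([-9.5,-1,zf+52])/1000)).round(1),proj(*a,po+P@(np.array([-9.5,-1,zf+106])/1000)).round(1),'foot-end top',proj(*a,po+P@(np.array([1.5,-1,zf+118])/1000)).round(1))
    cs,_=cv2.findContours(m,0,2); t=proj(*a,po+P@np.array([-.0095,-.001,.09]))
    for k in cs:
        if cv2.contourArea(k)>40:
            M=cv2.moments(k); ce=np.array([M['m10'],M['m01']])/M['m00']
            if np.linalg.norm(ce-t)<60: print('  blob',ce.round(1),cv2.boundingRect(k),cv2.contourArea(k),cv2.boxPoints(cv2.minAreaRect(k)).round(0).tolist())
```

```text
[ 0.67585636 -0.20587793  0.26053286] [ 3.14072039e+00 -1.49097106e-03 -2.90134333e+00] 27.475
wrist 3 pred screen [317.2 111.3] blue edges [317.2  93.8] [317.2 130.7] foot-end top [317.2 148.2]
wrist 8 pred screen [317.2 114.7] blue edges [317.2  96.9] [317.2 134.5] foot-end top [317.2 152.2]
wrist 13.4 pred screen [317.2 118.5] blue edges [317.2 100.3] [317.2 138.7] foot-end top [317.2 156.5]
wrist 18 pred screen [317.2 121.8] blue edges [317.2 103.3] [317.2 142.3] foot-end top [317.2 160.3]
  blob [316.8 120.8] (292, 101, 50, 40) 1815.5 [[292.0, 140.0], [292.0, 101.0], [341.0, 101.0], [341.0, 140.0]]
scene 3 pred screen [247.1 180. ] blue edges [249.2 181. ] [244.9 179. ] foot-end top [243.3 182.1]
scene 8 pred screen [246.7 179.8] blue edges [248.8 180.8] [244.5 178.8] foot-end top [242.9 181.9]
scene 13.4 pred screen [246.2 179.6] blue edges [248.4 180.6] [244.  178.6] foot-end top [242.4 181.7]
scene 18 pred screen [245.9 179.4] blue edges [248.  180.4] [243.6 178.4] foot-end top [242.  181.5]
top 3 pred screen [381.9 195.6] blue edges [382.4 201.6] [381.5 189.4] foot-end top [380.1 184.6]
top 8 pred screen [381.8 194.4] blue edges [382.3 200.5] [381.4 188.2] foot-end top [380.1 183.4]
top 13.4 pred screen [381.7 193.2] blue edges [382.2 199.3] [381.3 187. ] foot-end top [379.9 182.1]
top 18 pred screen [381.7 192.2] blue edges [382.1 198.3] [381.2 185.9] foot-end top [379.9 181.1]
```

The handset sits square in the pocket, foot at z ≈ 14 (floor range 3–18), and did not move on release. The gripper is clear, so I'll hand in.

```bash
python3 -c "
from cell import robot; print(robot.hand_in())"
```

```text
the job is handed in; nothing more can be done
None
```

I handed the job in at about 27.6 s: the bear lies flat in the tray's free half, the handset is in the cradle, foot first and screen to the front, and I saw nothing else move. The handset passed the catch at about 6–9 N and stopped hard at pocket z ≈ 13.4 mm, where the push peaked at about 24 N; I took that stop as fully home because I could not read the charging contacts.

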